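# Vent the bench air line through its lock-nut valve

## Task

Vent the air line of the test bench: unscrew the small knurled brass lock nut on the valve (counter-clockwise seen from above) all the way up to its end stop, then with the fingers press the copper tip of the freed valve pin straight down until it meets its seat, and keep pressing with about 13 newtons for a good second - below 10.5 the valve stays shut, above 15.5 it breaks. Then let go so that the pin springs back up, leaving the nut unscrewed; do not hit the pressure gauge, and leave the computer mouse, screwdriver and clamp where they lie.

Things in the scene. Friction and masses are not known exactly. Their poses are not given: they have to be found in the camera images.
- nut (a joint): Turn of the knurled lock nut on the pin's steep thread, rad: 0 = tight down on the stem, grows as it is unscrewed (counter-clockwise from above), end stop at 4.5. It starts anywhere from 0 to 0.5. The nut climbs 2.7 mm along the pin per rad. Turning it takes about 0.06 N m at any angle and it stays where it is left. Counts as unscrewed from 3.9.
- nut_mid (a point): Centre of the lock nut: brass, knurled, upright cylinder 14 mm diameter, 10 mm high, with a red radial mark on its top. It lies on the vertical valve axis; rises as the nut is unscrewed. Below it stands the fixed steel stem, 10 mm diameter and 28 mm tall, on the top face of the block. Tight, the nut's underside rests on the stem's mouth. Grip it across its diameter from above, straddling the tip.
- pin (a joint): How far the valve pin is pressed down, m: 0 = up. It can go down only as far as the nut has been lifted off the stem (the nut rides down with the pin). A light spring (1.2 N, plus 0.4 N per mm) pushes it up; at a depth that differs from valve to valve, between 1 and 9 mm, it meets a seat, and from there on the force rises by 10 N per mm.
- tip_top (a point): Centre of the flat top of the copper tip, the top end of the pin: the point to press. The tip is a disc 8 mm diameter, 6 mm high; its top is 27.5 mm above the centre of the tight nut, 15.4 mm above that of the fully unscrewed nut. The z axis points up along the valve axis.
- tip: The copper tip itself, the only part to press on. Origin at the centre of its underside.
- valve_block: Dark grey metal valve block, fixed on the drilled aluminium plate (whose top is 12 mm above the table), 56 x 112 x 40 mm high. Origin on the valve axis at the block's underside; the block reaches 28 mm either way along x, from -30 to +82 mm along y, with a brass and blue air fitting on the +y end. Its top is 52 mm, the stem's mouth 80 mm above the table.
- gauge: Round pressure gauge let into the block's top face, white dial facing up: 36 mm diameter, 5 mm high, centre 52 mm from the valve axis along the block's +y. Must not be hit. Origin at the centre of its underside, on the block's top.
- mouse_mid (a point): Loose white computer mouse, 118 x 60 x 36 mm, lying on the plate; point at half height. Leave alone.
- driver_grip (a point): Loose screwdriver with an orange handle, 200 mm long, lying on the plate; point in the middle of the handle. Leave alone.
- clamp_mid (a point): Loose black clamp block with a steel screw, 30 x 62 x 26 mm, on the plate beyond the valve; point near its middle. Leave alone.

How it is judged (in metres and radians):
On the way, in this order (a step that is already met when the one before it is completed fails the run):
1. the lock nut is unscrewed (3.9 rad or more) (value of joint nut above 3.9 rad), for 0.2 s.
2. the fingers press the freed tip onto its seat with more than 10.5 N for 0.8 s (contact force between the fingers and tip above 10.5 N and value of joint pin above 0.001 m and value of joint nut above 3.9 rad), for 0.8 s.
At the end, for the whole second after the job is handed in: The nut is still unscrewed (3.7 rad or more) and the pin is back up (less than 1 mm down) (value of joint nut above 3.7 rad and value of joint pin below 0.001 m); the robot touches nothing.
It fails at once if the tip is pressed with more than 15.5 N (contact force between anything else and tip above 15.5 N).
It fails at once if the gauge is hit (more than 5 N) (contact force between anything else and gauge above 5 N).
It fails at once if a bystander is moved by more than 15 mm (distance of any of mouse_mid, driver_grip, clamp_mid from where it was at the start of the episode above 0.015 m).
It also fails if it takes over 72 s, if anything falls off the work surface, if the arm or the gripper's body presses on something with over 40 N, if the wrist force passes 120 N, or if a joint passes its speed limit or range.

## Robot

A 6-joint arm with a two-finger parallel gripper is mounted at the origin on the work surface. World frame = base frame: x ahead of the robot, y to its left, z up, the work surface at z = 0. Lengths are in m, angles in degrees, forces in N, time in s.
With the tool pointing down it reaches from about 0.3 to 0.95 m from the base axis. Payload 3.1 kg.
Tool frame: the origin (TCP) lies between the finger pads; the fingertips stand 17 mm ahead of it and the grasp point (between the pads) lies 2 mm behind it; z points along the fingers, x is the direction in which the jaws open and shut, and the axes are right-handed (so a half turn about z gives the same grasp; the last joint's range is limited). The gripper opens to 85 mm and grips with 20 to 120 N. Pads are 22 mm wide; open, the fingers measure 114 mm over their backs; the gripper's body (76 mm by 85 mm) begins 54 mm behind the grasp point. The pads swing forward as they close: fully open they stand 13 mm farther back than shut.
Start: joints at [63.845, 17.653, 93.61, -0, 68.738, -3.994], TCP at [0.236, 0.579, 0.248] pointing down, gripper open.
Joint ranges: [-175.34, 175.34], [-45.06, 112.39], [2.9, 150.54], [-68.45, 248.45], [3.09, 151.38], [-168.51, 168.51]. Speed limits (degrees/s): [159.86, 159.86, 180, 180, 180, 180].

## Interface

Orientations are given as a 3x3 rotation matrix whose columns are the frame's x, y, z axes.
In Python, from rig import manip gives the robot as it stands.
- The arm moves only by the shell command python3 -m pendant 'ROWS' [FORCE]. ROWS is JSON, a list of rows, each an object with "xyz": the shift along the tool's x, y, z in m, a list of three; "rot": the turn, a rotation vector about the tool's x, y, z in degrees, a list of three; "jaw": the gripper's target within -1 to 1 (fully open at 1, half-way at 0, shut at -1). In form: [{"xyz": [dx, dy, dz], "rot": [rx, ry, rz], "jaw": jaw}, ...]. A call has exactly 5 rows; each row is the pose to reach, as a shift and turn from the pose commanded when the call began, along the tool's axes at that moment; what a row does not reach only later rows make up. A row lasts 1/12 s, in which the tool goes at most 41.7 mm and 7.16 degrees, less where a joint would pass 70% of its speed; a pose out of reach is approached as far as the arm can. A call with a gripper value outside its range is refused whole. The fingers move at their own pace and stop on an object; FORCE is the grip in N (left out, the last holds). Time passes only in rows, so rows that repeat a pose let the fingers close, or fill a call up. It gives the time, the measured TCP pose, the force and the opening at its end, in the units of the state.
- manip.sense(): the state, without advancing time (a new reading comes with each control period).
- manip.camera(name): name is "scene" or "top"; returns the picture (420x560x3 uint8, blue, green, red); there is no depth.
- manip.camera_info(name): a dict with "fx", "fy", "cx", "cy" (pixels), "k1" (the pictures are not rectified: a ray, as slopes to the right and down, at radius r is drawn at 1 + k1 r^2 times it, then the intrinsics apply), "R" (3x3) and "t" (3): a world point X has camera coordinates R X + t. Camera axes: x right, y down, z forward; pixel columns grow to the right and rows downward; lengths in m; the calibration is good to about 2 mm. A picture is of the moment at which its call begins. camera_info takes no time and is no camera call.
- manip.job_done(): hands the job in, once; it reports no verdict.
The state is a dict: "clock": time; "q": joint angles; "dq": joint speeds; "tau": joint torques, N m; "position": TCP position; "tcp_rot": TCP orientation; "contact_force": force on the tool from outside, world axes, zero at the start; "ft_torque": the same for the moment, N m; "finger_gap": opening from 0.0 (shut) to 1.0 (fully open).
Only numpy, scipy, OpenCV 4.12 (cv2) and the standard library are available. Lean on these libraries where they do the work, as an engineer would, in place of code of your own. Each camera call takes 0.05 s, during which the arm holds its last target.

## Working session

There is one attempt and no reset: what is moved stays moved. The work goes in short steps, Python scripts to look and compute and a shell command to move; the robot and the scene stay as the last step left them, time stands still between calls to the robot, and variables do not carry over. Pictures are saved under pics/ and viewed, and the job is handed in when it is done.

```bash
ls; mkdir -p pics; python3 - <<'E'
from rig import manip
import cv2
print(manip.sense())
for n in("scene","top"):
    print(n,manip.camera_info(n)); cv2.imwrite(f"pics/{n}0.png",manip.camera(n))
E
```

```text
pics
{'clock': 0.0, 'q': array([ 6.38446599e+01,  1.77042094e+01,  9.36910755e+01,  9.55157789e-04,
        6.87371822e+01, -3.99654399e+00]), 'dq': array([-0.07937209,  0.02005288,  0.0693259 , -0.0391822 ,  0.05100534,
       -0.07314115]), 'tau': array([-1.08743057e-03, -4.15241504e+01, -2.76669770e+01, -1.16364308e-04,
        1.01397987e-02,  2.45859972e-06]), 'position': array([0.23543474, 0.57810289, 0.24703731]), 'tcp_rot': array([[ 3.77179281e-01,  9.26139689e-01, -1.03308336e-03],
       [ 9.26137396e-01, -3.77180654e-01, -2.06839608e-03],
       [-2.30528276e-03, -1.76620984e-04, -9.99997327e-01]]), 'contact_force': array([-0.21510189, -0.29997506, -1.03030136]), 'ft_torque': array([-0.0347289 , -0.04568545,  0.04233586]), 'finger_gap': 0.9989929063518019}
scene {'fx': 486.52280489932485, 'fy': 486.52280489932485, 'cx': 276.9816839836857, 'cy': 217.27726212595562, 'k1': -0.044747280727864346, 'R': array([[ 0.17409192,  0.98472653, -0.00237853],
       [ 0.75281733, -0.13464848, -0.64431037],
       [-0.63478978,  0.11037864, -0.76476041]]), 't': array([-0.10230431, -0.41074102,  1.57937927])}
top {'fx': 428.7322626841138, 'fy': 428.7322626841138, 'cx': 276.48310455518117, 'cy': 208.52505297170364, 'k1': -0.021332144708540682, 'R': array([[-1.36459087e-02, -9.99904868e-01, -2.01106546e-03],
       [-9.90375491e-01,  1.37928448e-02, -1.37717625e-01],
       [ 1.37732262e-01,  1.12427806e-04, -9.90469490e-01]]), 't': array([0.0125764 , 0.6173335 , 0.84424012])}
```

View pics/scene0.png

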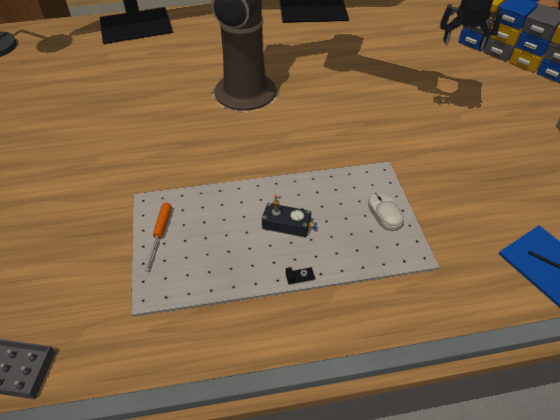

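View pics/top0.png

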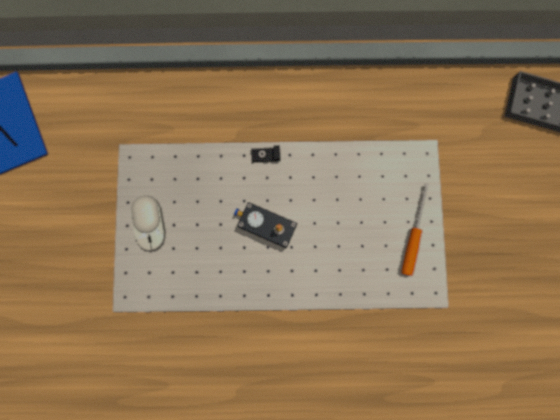

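The scene view shows the valve block at about (288,218) with the tip near (276,198). The top view shows the block at (266,226), with the gauge at (256,219) and the valve at (279,230). I'll enlarge both.

```bash
python3 - <<'E'
import cv2
a=cv2.imread("pics/scene0.png")[180:250,245:335]; b=cv2.imread("pics/top0.png")[195:260,225:305]
cv2.imwrite("pics/s_c.png",cv2.resize(a,None,fx=8,fy=8,interpolation=cv2.INTER_CUBIC))
cv2.imwrite("pics/t_c.png",cv2.resize(b,None,fx=9,fy=9,interpolation=cv2.INTER_CUBIC))
E
```

```text
(no output)
```

View pics/s_c.png

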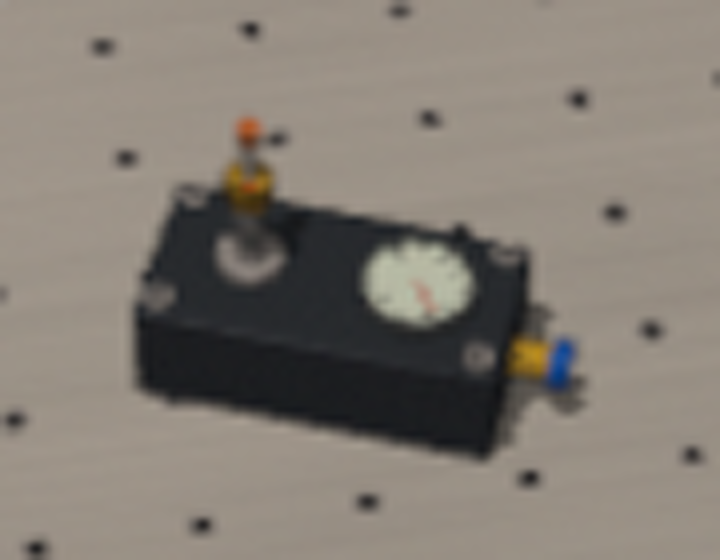

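View pics/t_c.png

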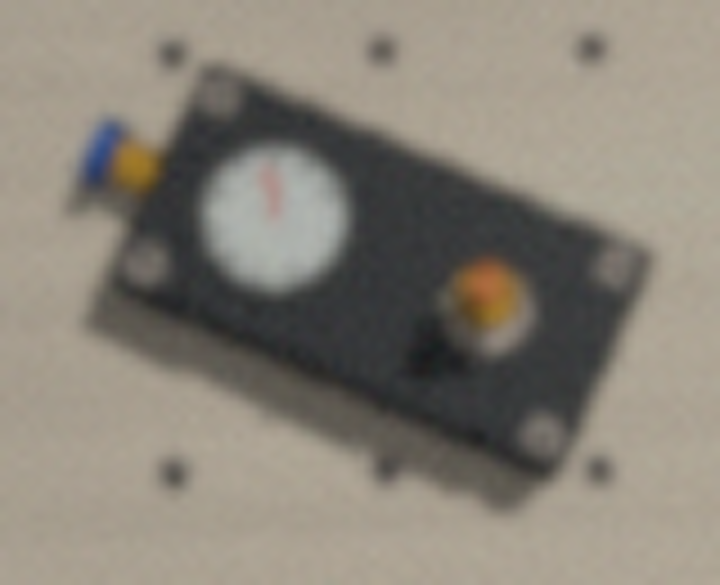

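```bash
cat > h.py <<'E'
import numpy as np,cv2
from rig import manip
from scipy.optimize import least_squares
C={n:manip.camera_info(n) for n in("scene","top")}
def proj(n,X):
    c=C[n];p=np.array(c["R"])@X+np.array(c["t"]);s=p[:2]/p[2];s=s*(1+c["k1"]*(s@s))
    return np.array([c["fx"]*s[0]+c["cx"],c["fy"]*s[1]+c["cy"]])
def tri(obs,z=None):
    f=lambda X:np.concatenate([proj(n,np.array([X[0],X[1],X[2] if z is None else z]))-np.array(p) for n,p in obs])
    r=least_squares(f,[.45,0,.1]);X=r.x.copy()
    if z is not None:X[2]=z
    return X,r.fun
E
python3 - <<'E'
from h import *
S=lambda u,v:("scene",((u+.5)/8-.5+245,(v+.5)/8-.5+180))
T=lambda u,v:("top",((u+.5)/9-.5+225,(v+.5)/9-.5+195))
np.set_printoptions(precision=4,suppress=True)
for k,s,t in(("tip",S(248,131),T(488,279)),("nut",S(249,187),T(486,297)),("gauge",S(418,282),T(275,218)),("stembase",S(250,252),T(487,311))):
    print(k,*tri([s,t]), *[tri([o],z)[0] for o,z in zip((s,t),[dict(tip=.1095,nut=.085,gauge=.057,stembase=.052)[k]]*2)])
E
```

```text
tip [ 0.5752 -0.0003  0.1115] [ 0.2621 -0.0056  0.212   0.0307] [ 0.5733 -0.0005  0.1095] [0.5754 0.0001 0.1095]
nut [0.5738 0.0001 0.0855] [ 0.2429 -0.0052  0.199   0.0288] [ 0.5732 -0.0004  0.085 ] [0.5739 0.0005 0.085 ]
gauge [0.595  0.0474 0.057 ] [ 0.173  -0.0103  0.1453  0.022 ] [0.595 0.047 0.057] [0.5951 0.0477 0.057 ]
stembase [0.5735 0.     0.0558] [ 0.106  -0.0022  0.0882  0.0128] [0.5702 0.0003 0.052 ] [0.5738 0.0002 0.052 ]
```

Nut axis is at about (0.574, 0.000), with the nut centre at z≈0.0855. The gauge sits 52 mm away at +65.6°. All of these agree with the given sizes. Next I need a helper that works out how far to go.

```bash
cat > go.py <<'E'
import sys,numpy as np
from rig import manip
np.set_printoptions(precision=4,suppress=True)
s=manip.sense();R=np.array(s["tcp_rot"]);p=np.array(s["position"])
yaw=np.degrees(np.arctan2(R[1,0],R[0,0]))
print("t",round(s["clock"],2),"p",p,"q",s["q"].round(1),"yaw",round(yaw,2),"F",s["contact_force"],"T",s["ft_torque"],"gap",round(s["finger_gap"],3),"zax",R[:,2])
if len(sys.argv)>3:
    d=np.array([float(a) for a in sys.argv[1:4]])-p
    print("tool delta",R.T@d)
E
python3 go.py 0.574 0 0.247
python3 -m pendant '[{"xyz":[-0.016,0.021,0],"rot":[0,0,7],"jaw":1},{"xyz":[-0.032,0.042,0],"rot":[0,0,14],"jaw":1},{"xyz":[-0.048,0.063,0],"rot":[0,0,21],"jaw":0.5},{"xyz":[-0.064,0.084,0],"rot":[0,0,28],"jaw":0},{"xyz":[-0.08,0.105,0],"rot":[0,0,35],"jaw":0}]' 30; python3 go.py 0.574 0 0.247
```

```text
t 0.1 p [0.2354 0.5782 0.2471] q [63.8 17.7 93.7  0.  68.7 -4. ] yaw 67.84 F [-0.2392 -0.163  -0.5176] T [ 0.0358  0.0601 -0.0559] gap 0.995 zax [-0.0009 -0.0019 -1.    ]
tool delta [-0.4078  0.5316  0.0009]
clock: 0.52
position: [0.303, 0.4637, 0.2476]
tcp_rot: [[0.843, 0.538, -0.001], [0.538, -0.843, -0.001], [-0.001, 0.001, -1.0]]
contact_force: [-0.3, 0.2, -0.8]
finger_gap: 0.602
t 0.52 p [0.303  0.4637 0.2476] q [ 52.3   9.9 103.3  -0.   66.9  19.8] yaw 32.52 F [-0.2539  0.2426 -0.8024] T [ 0.0245 -0.0207  0.0014] gap 0.602 zax [-0.0007 -0.0011 -1.    ]
tool delta [-0.0207  0.5367  0.0009]
```

```bash
python3 -m pendant '[{"xyz":[-0.001,0.036,0],"rot":[0,0,7],"jaw":0},{"xyz":[-0.003,0.072,0],"rot":[0,0,14],"jaw":0},{"xyz":[-0.004,0.108,0],"rot":[0,0,21],"jaw":0},{"xyz":[-0.006,0.144,0],"rot":[0,0,28],"jaw":0},{"xyz":[-0.007,0.18,0],"rot":[0,0,35],"jaw":0}]'; python3 go.py 0.574 0 0.247
```

```text
clock: 0.93
position: [0.3947, 0.3083, 0.2478]
tcp_rot: [[0.999, -0.043, -0.001], [-0.043, -0.999, -0.0], [-0.001, 0.001, -1.0]]
contact_force: [-0.3, 0.4, -0.3]
finger_gap: 0.505
t 0.93 p [0.3947 0.3083 0.2478] q [ 33.    3.9 110.   -0.   66.1  35.5] yaw -2.48 F [-0.3426  0.3841 -0.2617] T [-0.015  -0.0057 -0.0241] gap 0.505 zax [-0.0007 -0.0005 -1.    ]
tool delta [0.1925 0.3002 0.0009]
```

```bash
python3 -m pendant '[{"xyz":[0.019,0.03,0],"rot":[0,0,7],"jaw":0},{"xyz":[0.038,0.06,0],"rot":[0,0,14],"jaw":0},{"xyz":[0.057,0.09,0],"rot":[0,0,21],"jaw":0},{"xyz":[0.076,0.12,0],"rot":[0,0,28],"jaw":0},{"xyz":[0.095,0.15,0],"rot":[0,0,35],"jaw":0}]'; python3 go.py 0.574 0 0.247
```

```text
clock: 1.35
position: [0.4841, 0.1549, 0.2479]
tcp_rot: [[0.793, -0.609, -0.001], [-0.609, -0.793, -0.0], [-0.0, 0.0, -1.0]]
contact_force: [-0.1, 0.4, 0.8]
finger_gap: 0.502
t 1.35 p [0.4841 0.1549 0.2479] q [ 12.8   4.7 109.1   0.   66.2  50.3] yaw -37.51 F [-0.0803  0.393   0.8138] T [ 0.0266  0.0277 -0.0348] gap 0.502 zax [-0.0007 -0.     -1.    ]
tool delta [0.1657 0.0681 0.0009]
```

```bash
python3 -m pendant '[{"xyz":[0.032,0.013,0],"rot":[0,0,7],"jaw":0},{"xyz":[0.064,0.026,0],"rot":[0,0,14],"jaw":0},{"xyz":[0.096,0.039,0],"rot":[0,0,21],"jaw":0},{"xyz":[0.128,0.052,0],"rot":[0,0,28],"jaw":0},{"xyz":[0.16,0.065,0],"rot":[0,0,35],"jaw":0}]'
python3 -m pendant '[{"xyz":[0,0,0.01],"rot":[0,0,7],"jaw":0},{"xyz":[0,0,0.02],"rot":[0,0,14],"jaw":0},{"xyz":[0,0,0.03],"rot":[0,0,21],"jaw":0},{"xyz":[0,0,0.04],"rot":[0,0,28],"jaw":0},{"xyz":[0,0,0.05],"rot":[0,0,35],"jaw":0}]'
python3 -m pendant '[{"xyz":[0,0,0],"rot":[0,0,7],"jaw":0},{"xyz":[0,0,0],"rot":[0,0,14],"jaw":0},{"xyz":[0,0,0],"rot":[0,0,21],"jaw":0},{"xyz":[0,0,0],"rot":[0,0,28],"jaw":0},{"xyz":[0,0,0],"rot":[0,0,35],"jaw":0}]'
python3 go.py 0.574 0 0.19
```

```text
clock: 1.77
position: [0.5723, 0.0065, 0.2478]
tcp_rot: [[0.3, -0.954, -0.001], [-0.954, -0.3, 0.0], [-0.0, 0.001, -1.0]]
contact_force: [0.8, 0.0, -0.8]
finger_gap: 0.501
clock: 2.18
position: [0.5716, 0.0079, 0.1972]
tcp_rot: [[-0.301, -0.954, -0.001], [-0.954, 0.301, 0.0], [0.0, 0.001, -1.0]]
contact_force: [-0.7, -0.4, 0.5]
finger_gap: 0.499
clock: 2.6
position: [0.5716, 0.0082, 0.1976]
tcp_rot: [[-0.793, -0.609, -0.001], [-0.609, 0.793, 0.0], [0.001, 0.001, -1.0]]
contact_force: [0.1, 0.7, 0.3]
finger_gap: 0.504
t 2.6 p [0.5716 0.0082 0.1976] q [ -3.5  15.  103.4  -0.   61.7 139. ] yaw -142.51 F [0.0938 0.7016 0.3093] T [-0.0637  0.0091  0.0366] gap 0.504 zax [-0.0013  0.0001 -1.    ]
tool delta [ 0.0031 -0.008   0.0076]
```

```bash
python3 - <<'E'
from h import *
s=manip.camera("scene");t=manip.camera("top");cv2.imwrite("pics/s1.png",s);cv2.imwrite("pics/t1.png",t)
a=cv2.resize(s[150:250,220:330],None,fx=5,fy=5,interpolation=2);b=cv2.resize(t[170:270,220:350],None,fx=5,fy=5,interpolation=2)
cv2.imwrite("pics/s1c.png",a);cv2.imwrite("pics/t1c.png",b)
E
python3 go.py 0.574 0 0.19
```

```text
t 2.7 p [0.5716 0.0082 0.1977] q [ -3.5  14.9 103.4   0.   61.7 138.6] yaw -142.15 F [-0.1887  0.4364  0.0935] T [-0.028  -0.0122 -0.0543] gap 0.497 zax [-0.0012  0.0001 -1.    ]
tool delta [ 0.0031 -0.0079  0.0077]
```

View pics/s1c.png

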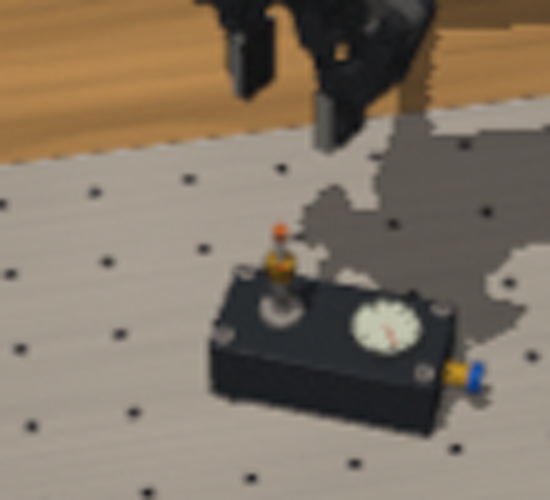

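View pics/t1c.png

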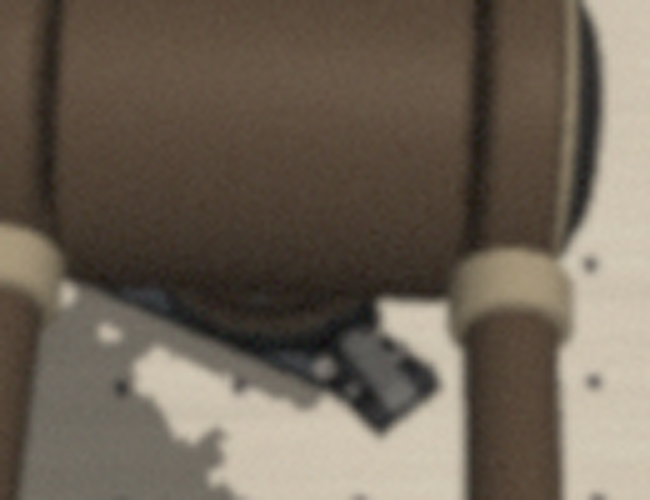

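Fingers are clear above the valve and straddle the tip at (280,232) in the scene crop. Centring, then descending.

```bash
python3 -m pendant '[{"xyz":[0.002,-0.004,0.01],"rot":[0,0,0],"jaw":0},{"xyz":[0.003,-0.008,0.025],"rot":[0,0,0],"jaw":0},{"xyz":[0.003,-0.008,0.04],"rot":[0,0,0],"jaw":0},{"xyz":[0.003,-0.008,0.05],"rot":[0,0,0],"jaw":-0.2},{"xyz":[0.003,-0.008,0.055],"rot":[0,0,0],"jaw":-0.2}]'
python3 go.py 0.574 0 0.088
python3 - <<'E'
from h import *
s=manip.camera("scene")
cv2.imwrite("pics/s2c.png",cv2.resize(s[150:250,220:330],None,fx=6,fy=6,interpolation=2))
E
```

```text
clock: 3.12
position: [0.573, -0.0002, 0.1407]
tcp_rot: [[-0.789, -0.614, -0.004], [-0.614, 0.789, 0.0], [0.003, 0.003, -1.0]]
contact_force: [-0.4, 0.7, -0.1]
finger_gap: 0.404
t 3.12 p [ 0.573  -0.0002  0.1407] q [ -4.4  19.3 105.2  -0.   55.8 137.7] yaw -142.09 F [-0.4005  0.7351 -0.0626] T [ 0.0556 -0.0222 -0.0084] gap 0.404 zax [-0.0041  0.0003 -1.    ]
tool delta [-0.0011 -0.0006  0.0527]
```

View pics/s2c.png

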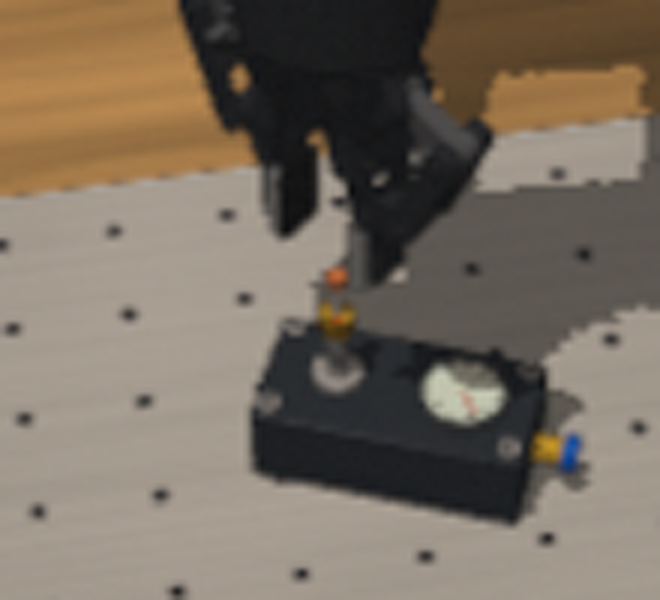

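```bash
python3 - <<'E'
from h import *
s=manip.sense();p=np.array(s["position"]);R=np.array(s["tcp_rot"])
f=lambda X:((proj("scene",X)-[220,150]+.5)*6-.5).round(0)
for z in(.012,.017):
  for x in(-.017,0,.017):
    for y in(-.011,.011): print(z,x,y,f(p+R@[x,y,z]))
for z in (.1125,.1065,.09,.08):print(z,f(np.array([.574,0,z])))
c=cv2.imread("pics/s2c.png")[130:400,180:480];cv2.imwrite("pics/s2d.png",cv2.resize(c,None,fx=2,fy=2))
E
```

```text
0.012 -0.017 -0.011 [351. 281.]
0.012 -0.017 0.011 [389. 250.]
0.012 0 -0.011 [317. 259.]
0.012 0 0.011 [356. 228.]
0.012 0.017 -0.011 [285. 237.]
0.012 0.017 0.011 [323. 206.]
0.017 -0.017 -0.011 [351. 290.]
0.017 -0.017 0.011 [389. 258.]
0.017 0 -0.011 [318. 268.]
0.017 0 0.011 [356. 237.]
0.017 0.017 -0.011 [285. 246.]
0.017 0.017 0.011 [323. 215.]
0.1125 [338. 274.]
0.1065 [338. 285.]
0.09 [338. 313.]
0.08 [338. 330.]
```

View pics/s2d.png

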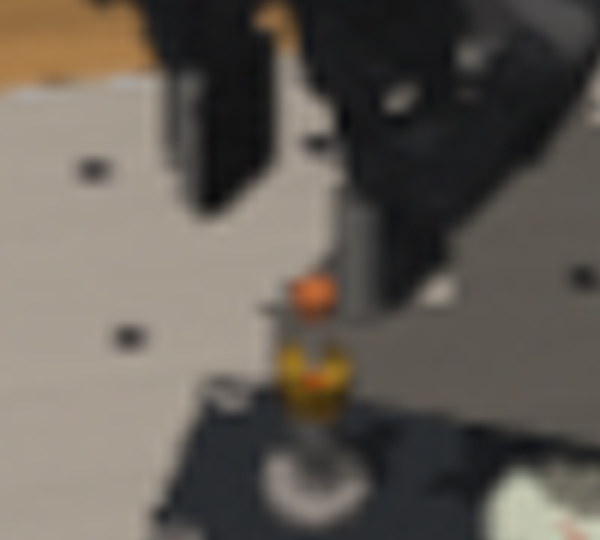

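The projected fingertip corners and tip match the picture to within about 1 mm, so I'll descend and grip.

```bash
python3 -m pendant '[{"xyz":[-0.001,0,0.012],"rot":[0,0,0],"jaw":-0.2},{"xyz":[-0.001,0,0.025],"rot":[0,0,0],"jaw":-0.2},{"xyz":[-0.001,0,0.038],"rot":[0,0,0],"jaw":-0.2},{"xyz":[-0.001,0,0.05],"rot":[0,0,0],"jaw":-0.2},{"xyz":[-0.001,0,0.051],"rot":[0,0,0],"jaw":-0.2}]'
python3 -m pendant '[{"xyz":[0,0,0],"rot":[0,0,0],"jaw":-0.4},{"xyz":[0,0,0],"rot":[0,0,0],"jaw":-0.6},{"xyz":[0,0,0],"rot":[0,0,0],"jaw":-0.8},{"xyz":[0,0,0],"rot":[0,0,0],"jaw":-1},{"xyz":[0,0,0],"rot":[0,0,0],"jaw":-1}]' 30
python3 go.py 0.574 0 0.088
python3 - <<'E'
from h import *
s=manip.camera("scene")
cv2.imwrite("pics/s3c.png",cv2.resize(s[160:240,240:320],None,fx=7,fy=7,interpolation=2))
E
```

```text
clock: 3.58
position: [0.5729, 0.0008, 0.0889]
tcp_rot: [[-0.79, -0.614, -0.006], [-0.614, 0.79, 0.0], [0.004, 0.004, -1.0]]
contact_force: [-1.0, 0.4, 0.6]
finger_gap: 0.396
clock: 4.0
position: [0.5749, 0.0001, 0.0925]
tcp_rot: [[-0.79, -0.614, -0.001], [-0.614, 0.79, -0.001], [0.001, -0.0, -1.0]]
contact_force: [-2.6, -3.2, -0.2]
finger_gap: 0.146
t 4.0 p [0.5749 0.0001 0.0925] q [ -4.3  23.4 106.2  -0.1  50.4 137.9] yaw -142.14 F [-2.5819 -3.2389 -0.2351] T [-0.5229  0.4281  0.0065] gap 0.146 zax [-0.0011 -0.0009 -1.    ]
tool delta [0.0008 0.0005 0.0045]
```

View pics/s3c.png

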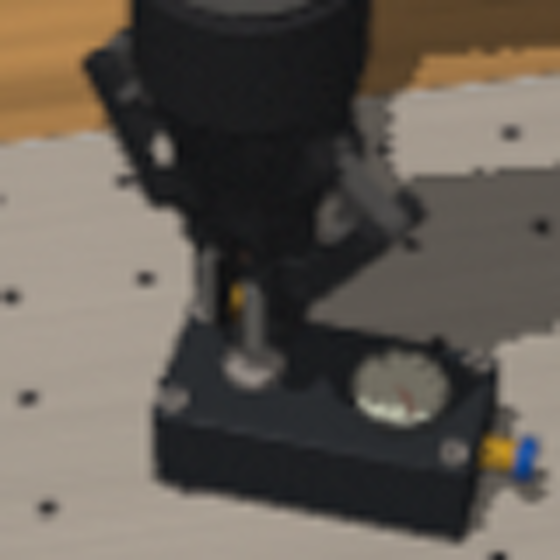

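Nut gripped. Now turning counter-clockwise (tool −z) while lifting 2.7 mm/rad.

```bash
python3 -m pendant '[{"xyz":[0,0,-0.0003],"rot":[0,0,-6],"jaw":-1},{"xyz":[0,0,-0.0006],"rot":[0,0,-12],"jaw":-1},{"xyz":[0,0,-0.0009],"rot":[0,0,-18],"jaw":-1},{"xyz":[0,0,-0.0011],"rot":[0,0,-24],"jaw":-1},{"xyz":[0,0,-0.0014],"rot":[0,0,-30],"jaw":-1}]'
python3 go.py 0.574 0 0.088
```

```text
clock: 4.47
position: [0.5753, 0.0006, 0.0939]
tcp_rot: [[-0.373, -0.928, -0.0], [-0.928, 0.373, 0.0], [-0.0, 0.0, -1.0]]
contact_force: [-1.5, -1.2, -0.5]
finger_gap: 0.14
t 4.47 p [0.5753 0.0006 0.0939] q [ -4.3  23.3 106.2   0.   50.5 107.6] yaw -111.9 F [-1.5394 -1.2069 -0.5024] T [-0.2466  0.3243 -0.0838] gap 0.14 zax [-0.      0.0003 -1.    ]
tool delta [0.0011 0.001  0.0059]
```

```bash
for i in 1; do python3 -m pendant '[{"xyz":[0,0,-0.0003],"rot":[0,0,-6],"jaw":-1},{"xyz":[0,0,-0.0006],"rot":[0,0,-12],"jaw":-1},{"xyz":[0,0,-0.0009],"rot":[0,0,-18],"jaw":-1},{"xyz":[0,0,-0.0011],"rot":[0,0,-24],"jaw":-1},{"xyz":[0,0,-0.0014],"rot":[0,0,-30],"jaw":-1}]'
python3 go.py
python3 -m pendant '[{"xyz":[0,0,-0.0003],"rot":[0,0,-6],"jaw":-1},{"xyz":[0,0,-0.0006],"rot":[0,0,-12],"jaw":-1},{"xyz":[0,0,-0.0009],"rot":[0,0,-18],"jaw":-1},{"xyz":[0,0,-0.0011],"rot":[0,0,-24],"jaw":-1},{"xyz":[0,0,-0.0014],"rot":[0,0,-30],"jaw":-1}]'
python3 go.py; done
python3 - <<'E'
from h import *
s=manip.camera("scene")
cv2.imwrite("pics/s4c.png",cv2.resize(s[160:240,240:320],None,fx=7,fy=7,interpolation=2))
E
```

```text
clock: 4.88
position: [0.5754, 0.0013, 0.0953]
tcp_rot: [[0.14, -0.99, 0.0], [-0.99, -0.14, 0.001], [-0.001, -0.0, -1.0]]
contact_force: [-2.1, 0.8, -1.1]
finger_gap: 0.141
t 4.88 p [0.5754 0.0013 0.0953] q [ -4.3  23.2 106.1   0.1  50.7  77.6] yaw -81.92 F [-2.1223  0.7618 -1.1149] T [ 0.1243  0.2282 -0.1295] gap 0.141 zax [ 0.0002  0.0014 -1.    ]
clock: 5.3
position: [0.5751, 0.0019, 0.0967]
tcp_rot: [[0.616, -0.787, -0.001], [-0.787, -0.616, 0.003], [-0.002, -0.001, -1.0]]
contact_force: [-2.4, 3.0, -0.4]
finger_gap: 0.144
t 5.3 p [0.5751 0.0019 0.0967] q [ -4.2  23.  106.1   0.2  50.9  47.6] yaw -51.94 F [-2.4224  2.9505 -0.3624] T [ 0.4113  0.4316 -0.0457] gap 0.144 zax [-0.0005  0.0025 -1.    ]
```

View pics/s4c.png

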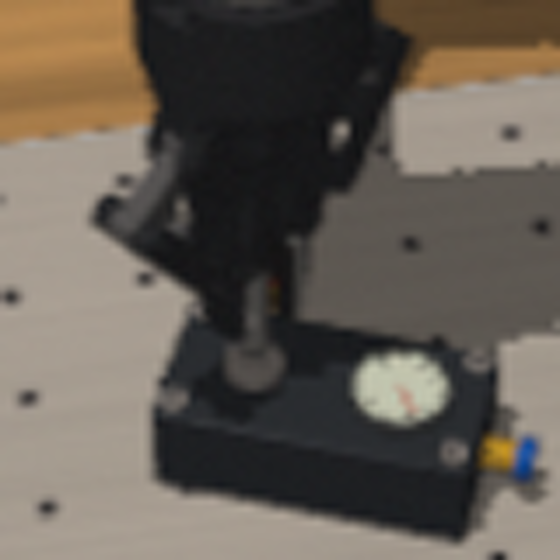

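```bash
python3 -m pendant '[{"xyz":[0,0,-0.0003],"rot":[0,0,-6],"jaw":-1},{"xyz":[0,0,-0.0006],"rot":[0,0,-12],"jaw":-1},{"xyz":[0,0,-0.0009],"rot":[0,0,-18],"jaw":-1},{"xyz":[0,0,-0.0011],"rot":[0,0,-24],"jaw":-1},{"xyz":[0,0,-0.0014],"rot":[0,0,-30],"jaw":-1}]'
python3 go.py
python3 -m pendant '[{"xyz":[0,0,-0.0003],"rot":[0,0,-6],"jaw":-1},{"xyz":[0,0,-0.0006],"rot":[0,0,-12],"jaw":-1},{"xyz":[0,0,-0.0009],"rot":[0,0,-18],"jaw":-1},{"xyz":[0,0,-0.0011],"rot":[0,0,-24],"jaw":-1},{"xyz":[0,0,-0.0014],"rot":[0,0,-30],"jaw":-1}]'
python3 go.py
python3 -m pendant '[{"xyz":[0,0,-0.0003],"rot":[0,0,-6],"jaw":-1},{"xyz":[0,0,-0.0006],"rot":[0,0,-12],"jaw":-1},{"xyz":[0,0,-0.0009],"rot":[0,0,-18],"jaw":-1},{"xyz":[0,0,-0.0011],"rot":[0,0,-24],"jaw":-1},{"xyz":[0,0,-0.0014],"rot":[0,0,-30],"jaw":-1}]'
python3 go.py
```

```text
clock: 5.77
position: [0.5746, 0.0023, 0.0979]
tcp_rot: [[0.927, -0.376, -0.002], [-0.376, -0.927, 0.003], [-0.003, -0.002, -1.0]]
contact_force: [-3.7, 3.3, 1.6]
finger_gap: 0.145
t 5.77 p [0.5746 0.0023 0.0979] q [ -4.2  22.9 106.1   0.2  51.1  17.7] yaw -22.07 F [-3.6673  3.2557  1.5804] T [ 0.5833  0.5933 -0.0611] gap 0.145 zax [-0.0019  0.0031 -1.    ]
clock: 6.18
position: [0.5738, 0.0024, 0.099]
tcp_rot: [[0.99, 0.138, -0.004], [0.138, -0.99, 0.003], [-0.003, -0.004, -1.0]]
contact_force: [-4.1, 4.1, 2.1]
finger_gap: 0.142
t 6.18 p [0.5738 0.0024 0.099 ] q [ -4.2  22.8 106.1   0.2  51.3 -12.3] yaw 7.93 F [-4.0825  4.1078  2.1257] T [ 0.5675  0.7054 -0.1269] gap 0.142 zax [-0.0036  0.0032 -1.    ]
clock: 6.6
position: [0.5732, 0.0021, 0.1002]
tcp_rot: [[0.789, 0.615, -0.005], [0.615, -0.789, 0.003], [-0.002, -0.005, -1.0]]
contact_force: [-4.4, 2.3, 0.7]
finger_gap: 0.14
t 6.6 p [0.5732 0.0021 0.1002] q [ -4.2  22.7 106.1   0.2  51.5 -42.3] yaw 37.95 F [-4.4248  2.2842  0.6964] T [ 0.3665  0.9204 -0.0869] gap 0.14 zax [-0.005   0.0027 -1.    ]
```

```bash
python3 -m pendant '[{"xyz":[0,0,-0.0003],"rot":[0,0,-6],"jaw":-1},{"xyz":[0,0,-0.0006],"rot":[0,0,-12],"jaw":-1},{"xyz":[0,0,-0.0009],"rot":[0,0,-18],"jaw":-1},{"xyz":[0,0,-0.0011],"rot":[0,0,-24],"jaw":-1},{"xyz":[0,0,-0.0014],"rot":[0,0,-30],"jaw":-1}]'
python3 go.py
python3 -m pendant '[{"xyz":[0,0,-0.0003],"rot":[0,0,-6],"jaw":-1},{"xyz":[0,0,-0.0006],"rot":[0,0,-12],"jaw":-1},{"xyz":[0,0,-0.0009],"rot":[0,0,-18],"jaw":-1},{"xyz":[0,0,-0.0011],"rot":[0,0,-24],"jaw":-1},{"xyz":[0,0,-0.0014],"rot":[0,0,-30],"jaw":-1}]'
python3 go.py
```

```text
clock: 7.02
position: [0.5728, 0.0016, 0.1014]
tcp_rot: [[0.375, 0.927, -0.006], [0.927, -0.375, 0.002], [-0.001, -0.006, -1.0]]
contact_force: [-6.2, 0.9, 0.3]
finger_gap: 0.144
t 7.02 p [0.5728 0.0016 0.1014] q [ -4.2  22.6 106.1   0.1  51.7 -72.3] yaw 67.98 F [-6.1649  0.8939  0.2817] T [ 0.1246  0.9145 -0.0673] gap 0.144 zax [-0.006   0.0017 -1.    ]
clock: 7.43
position: [0.5727, 0.0009, 0.1028]
tcp_rot: [[-0.139, 0.99, -0.006], [0.99, 0.139, 0.001], [0.001, -0.006, -1.0]]
contact_force: [-6.4, -0.3, 1.6]
finger_gap: 0.139
t 7.43 p [0.5727 0.0009 0.1028] q [  -4.3   22.4  106.1    0.    51.8 -102.3] yaw 97.99 F [-6.4221 -0.3449  1.5853] T [-0.1569  0.9842 -0.2215] gap 0.139 zax [-0.0062  0.0005 -1.    ]
```

```bash
python3 -m pendant '[{"xyz":[0,0,0],"rot":[0,0,-3],"jaw":-1},{"xyz":[0,0,0],"rot":[0,0,-6],"jaw":-1},{"xyz":[0,0,0],"rot":[0,0,-9],"jaw":-1},{"xyz":[0,0,0],"rot":[0,0,-12],"jaw":-1},{"xyz":[0,0,0],"rot":[0,0,-12],"jaw":-1}]'
python3 go.py
```

```text
clock: 7.85
position: [0.5739, 0.0011, 0.1032]
tcp_rot: [[-0.337, 0.941, -0.003], [0.941, 0.337, 0.001], [0.002, -0.003, -1.0]]
contact_force: [-4.8, -0.0, 1.1]
finger_gap: 0.143
t 7.85 p [0.5739 0.0011 0.1032] q [  -4.3   22.4  106.     0.1   51.7 -114. ] yaw 109.72 F [-4.7946 -0.0104  1.1298] T [ 0.1031  0.7856 -0.2264] gap 0.143 zax [-0.0034  0.001  -1.    ]
```

The torque stays at 0.23 N·m while the fingers slip, so the nut is at its end stop. Opening and lifting clear.

```bash
python3 -m pendant '[{"xyz":[0,0,0],"rot":[0,0,0],"jaw":-0.4},{"xyz":[0,0,0],"rot":[0,0,0],"jaw":-0.2},{"xyz":[0,0,0],"rot":[0,0,0],"jaw":-0.2},{"xyz":[0,0,-0.01],"rot":[0,0,0],"jaw":-0.2},{"xyz":[0,0,-0.02],"rot":[0,0,0],"jaw":-0.2}]'
python3 -m pendant '[{"xyz":[0,0,-0.015],"rot":[0,0,0],"jaw":-0.2},{"xyz":[0,0,-0.03],"rot":[0,0,0],"jaw":-0.2},{"xyz":[0,0,-0.045],"rot":[0,0,0],"jaw":-0.5},{"xyz":[0,0,-0.055],"rot":[0,0,0],"jaw":-1},{"xyz":[0,0,-0.06],"rot":[0,0,0],"jaw":-1}]'
python3 go.py 0.574 0 0.15
python3 - <<'E'
from h import *
s=manip.camera("scene")
cv2.imwrite("pics/s5c.png",cv2.resize(s[160:240,240:320],None,fx=7,fy=7,interpolation=2))
E
```

```text
clock: 8.27
position: [0.5756, 0.0007, 0.1239]
tcp_rot: [[-0.339, 0.941, -0.0], [0.941, 0.339, 0.0], [0.0, -0.0, -1.0]]
contact_force: [0.2, -0.4, 0.3]
finger_gap: 0.398
clock: 8.68
position: [0.5773, 0.0005, 0.1866]
tcp_rot: [[-0.339, 0.941, 0.005], [0.941, 0.339, -0.0], [-0.002, 0.005, -1.0]]
contact_force: [0.3, -0.3, 0.6]
finger_gap: 0.001
t 8.68 p [0.5773 0.0005 0.1866] q [  -4.3   16.1  103.3    0.    60.3 -114.1] yaw 109.83 F [ 0.3176 -0.3232  0.5879] T [0.0512 0.0057 0.033 ] gap 0.001 zax [ 0.0053 -0.0004 -1.    ]
tool delta [ 0.0007 -0.0034  0.0366]
```

View pics/s5c.png

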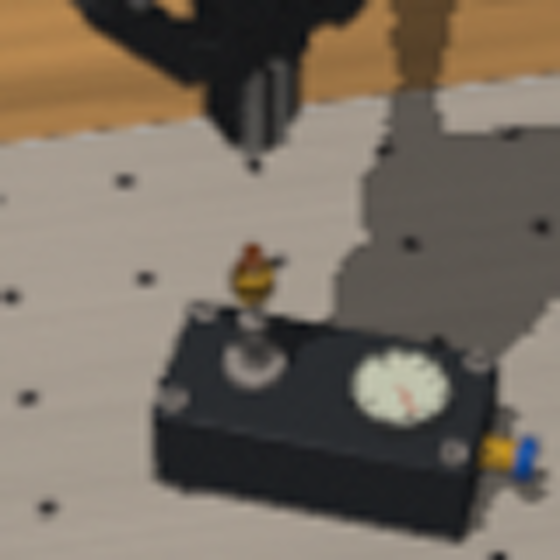

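```bash
python3 -m pendant '[{"xyz":[0,-0.001,0.01],"rot":[0,0,0],"jaw":-1},{"xyz":[0.001,-0.002,0.02],"rot":[0,0,0],"jaw":-1},{"xyz":[0.001,-0.003,0.03],"rot":[0,0,0],"jaw":-1},{"xyz":[0.001,-0.003,0.04],"rot":[0,0,0],"jaw":-1},{"xyz":[0.001,-0.003,0.045],"rot":[0,0,0],"jaw":-1}]'
python3 - <<'E'
from h import *
f=lambda X:((proj("scene",np.array(X))-[240,160]+.5)*7-.5).round(0)
print(f([.574,0,.1095]),f([.574,0,.0971]),f([.574,0,.085]))
s=manip.camera("scene")
cv2.imwrite("pics/s6c.png",cv2.resize(s[160:240,240:320],None,fx=7,fy=7,interpolation=2))
for _ in range(4):
    manip.camera("scene");x=manip.sense();print(x["contact_force"].round(2),x["position"].round(4))
E
python3 go.py .574 .0005 .1325
```

```text
clock: 9.15
position: [0.5699, 0.0007, 0.1349]
tcp_rot: [[-0.339, 0.941, -0.006], [0.941, 0.339, 0.0], [0.002, -0.005, -1.0]]
contact_force: [-1.1, -0.8, -0.7]
finger_gap: -0.005
[254. 256.] [254. 281.] [254. 305.]
[-0.65 -1.2   0.91] [0.5704 0.0007 0.1357]
[-0.09 -0.22 -0.12] [0.5714 0.0006 0.1369]
[ 0.06 -0.37  0.76] [5.721e-01 5.000e-04 1.378e-01]
[-0.58 -0.3   0.32] [5.726e-01 5.000e-04 1.385e-01]
t 9.4 p [0.5726 0.0005 0.1385] q [  -4.3   19.3  105.5    0.    55.2 -114.1] yaw 109.83 F [-0.5758 -0.2971  0.3196] T [-0.0234 -0.022   0.0183] gap 0.0 zax [ 0.0003 -0.     -1.    ]
tool delta [-0.0005  0.0013  0.006 ]
```

View pics/s6c.png

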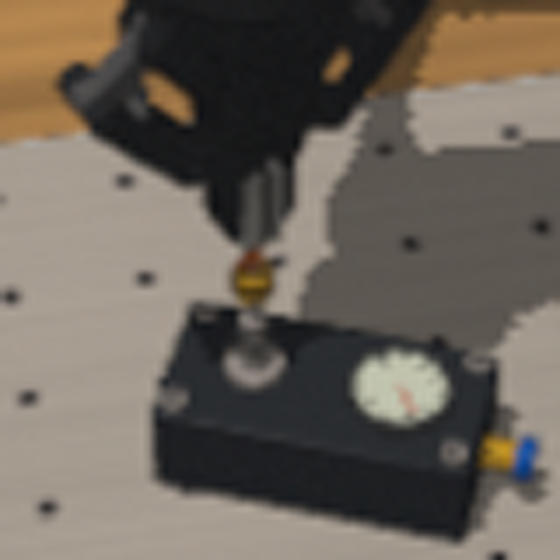

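The nut is seen at (252,282) and predicted at (254,281) when fully unscrewed, so it is up. The arm overshoots on fast moves, so I'll approach slowly.

```bash
python3 -m pendant '[{"xyz":[0,0,0.001],"rot":[0,0,0],"jaw":-1},{"xyz":[0,0,0.002],"rot":[0,0,0],"jaw":-1},{"xyz":[0,0,0.003],"rot":[0,0,0],"jaw":-1},{"xyz":[0,0,0.004],"rot":[0,0,0],"jaw":-1},{"xyz":[0,0,0.005],"rot":[0,0,0],"jaw":-1}]'
python3 go.py
python3 -m pendant '[{"xyz":[0,0,0],"rot":[0,0,0],"jaw":-1},{"xyz":[0,0,0],"rot":[0,0,0],"jaw":-1},{"xyz":[0,0,0],"rot":[0,0,0],"jaw":-1},{"xyz":[0,0,0],"rot":[0,0,0],"jaw":-1},{"xyz":[0,0,0],"rot":[0,0,0],"jaw":-1}]'
python3 go.py .574 .0005 .1325
```

```text
clock: 9.82
position: [0.5724, 0.0005, 0.1336]
tcp_rot: [[-0.339, 0.941, 0.0], [0.941, 0.339, -0.0], [-0.0, 0.0, -1.0]]
contact_force: [0.8, -0.1, 1.2]
finger_gap: 0.003
t 9.82 p [0.5724 0.0005 0.1336] q [  -4.3   19.7  105.7   -0.    54.7 -114.1] yaw 109.84 F [ 0.775  -0.1299  1.2195] T [ 0.0261  0.0115 -0.0237] gap 0.003 zax [ 0.0004 -0.     -1.    ]
clock: 10.23
position: [0.5723, 0.0005, 0.1335]
tcp_rot: [[-0.339, 0.941, 0.0], [0.941, 0.339, -0.0], [-0.0, 0.0, -1.0]]
contact_force: [0.5, -0.1, -0.2]
finger_gap: 0.002
t 10.23 p [0.5723 0.0005 0.1335] q [  -4.3   19.7  105.7   -0.    54.7 -114.1] yaw 109.84 F [ 0.4538 -0.0559 -0.2135] T [ 0.0285 -0.0631  0.036 ] gap 0.002 zax [ 0.0001 -0.     -1.    ]
tool delta [-0.0006  0.0016  0.001 ]
```

```bash
python3 -m pendant '[{"xyz":[0,0.0005,0.0005],"rot":[0,0,0],"jaw":-1},{"xyz":[0,0.001,0.001],"rot":[0,0,0],"jaw":-1},{"xyz":[0,0.0015,0.0015],"rot":[0,0,0],"jaw":-1},{"xyz":[0,0.0015,0.002],"rot":[0,0,0],"jaw":-1},{"xyz":[0,0.0015,0.0025],"rot":[0,0,0],"jaw":-1}]'
python3 go.py
python3 -m pendant '[{"xyz":[0,0,0.0004],"rot":[0,0,0],"jaw":-1},{"xyz":[0,0,0.0008],"rot":[0,0,0],"jaw":-1},{"xyz":[0,0,0.0012],"rot":[0,0,0],"jaw":-1},{"xyz":[0,0,0.0016],"rot":[0,0,0],"jaw":-1},{"xyz":[0,0,0.002],"rot":[0,0,0],"jaw":-1}]'
python3 go.py
python3 - <<'E'
from h import *
for _ in range(3):
    manip.camera("scene");x=manip.sense();print(x["contact_force"].round(2),x["position"].round(5))
E
```

```text
clock: 10.65
position: [0.5737, 0.0011, 0.1309]
tcp_rot: [[-0.339, 0.941, -0.0], [0.941, 0.339, 0.0], [0.0, -0.0, -1.0]]
contact_force: [0.2, -0.0, 0.1]
finger_gap: 0.003
t 10.65 p [0.5737 0.0011 0.1309] q [  -4.2   20.   105.5   -0.    54.4 -114.1] yaw 109.84 F [ 0.2004 -0.0263  0.0785] T [ 0.0327 -0.0312  0.0169] gap 0.003 zax [-0.0001  0.     -1.    ]
clock: 11.07
position: [0.5737, 0.001, 0.1291]
tcp_rot: [[-0.339, 0.941, -0.0], [0.941, 0.339, -0.0], [-0.0, -0.0, -1.0]]
contact_force: [-0.5, -0.3, 1.2]
finger_gap: 0.004
t 11.07 p [0.5737 0.001  0.1291] q [  -4.2   20.2  105.6   -0.    54.2 -114.1] yaw 109.84 F [-0.4924 -0.3231  1.1589] T [ 0.0482  0.1059 -0.0183] gap 0.004 zax [-0. -0. -1.]
[ 0.85 -0.33  1.01] [0.57369 0.00104 0.12904]
[ 0.28 -0.5   0.77] [0.57368 0.00102 0.12906]
[ 0.59 -0.46  1.16] [0.57368 0.00104 0.12909]
```

```bash
cat > f.py <<'E'
from rig import manip
import numpy as np
F=[];P=[]
for _ in range(4):
    manip.camera("scene");x=manip.sense();F.append(x["contact_force"]);P.append(x["position"])
print("t",round(x["clock"],2),"F",np.mean(F,0).round(2),"Fz",np.array(F)[:,2].round(1),"p",(1e3*np.mean(P,0)).round(2))
E
python3 -m pendant '[{"xyz":[0,0,0.0002],"rot":[0,0,0],"jaw":-1},{"xyz":[0,0,0.0004],"rot":[0,0,0],"jaw":-1},{"xyz":[0,0,0.0006],"rot":[0,0,0],"jaw":-1},{"xyz":[0,0,0.0008],"rot":[0,0,0],"jaw":-1},{"xyz":[0,0,0.001],"rot":[0,0,0],"jaw":-1}]' >/dev/null
python3 f.py
```

```text
t 11.83 F [-0.47  0.41  0.93] Fz [1.2 0.2 1.3 1.1] p [573.67   1.05 127.99]
```

```bash

python3 -m pendant '[{"xyz":[0,0,0.0002],"rot":[0,0,0],"jaw":-1},{"xyz":[0,0,0.0004],"rot":[0,0,0],"jaw":-1},{"xyz":[0,0,0.0006],"rot":[0,0,0],"jaw":-1},{"xyz":[0,0,0.0008],"rot":[0,0,0],"jaw":-1},{"xyz":[0,0,0.001],"rot":[0,0,0],"jaw":-1}]' >/dev/null
python3 f.py
```

```text
t 12.45 F [-0.71  0.11  1.51] Fz [1.5 1.3 1.7 1.5] p [573.69   1.04 126.98]
```

```bash

python3 -m pendant '[{"xyz":[0,0,0.0002],"rot":[0,0,0],"jaw":-1},{"xyz":[0,0,0.0004],"rot":[0,0,0],"jaw":-1},{"xyz":[0,0,0.0006],"rot":[0,0,0],"jaw":-1},{"xyz":[0,0,0.0008],"rot":[0,0,0],"jaw":-1},{"xyz":[0,0,0.001],"rot":[0,0,0],"jaw":-1}]' >/dev/null
python3 f.py
python3 - <<'E'
from h import *
s=manip.camera("scene")
cv2.imwrite("pics/s7c.png",cv2.resize(s[160:240,240:320],None,fx=7,fy=7,interpolation=2))
E
```

```text
t 13.07 F [-0.9   0.12  2.76] Fz [3.2 3.4 2.6 1.8] p [573.69   1.05 125.98]
```

View pics/s7c.png

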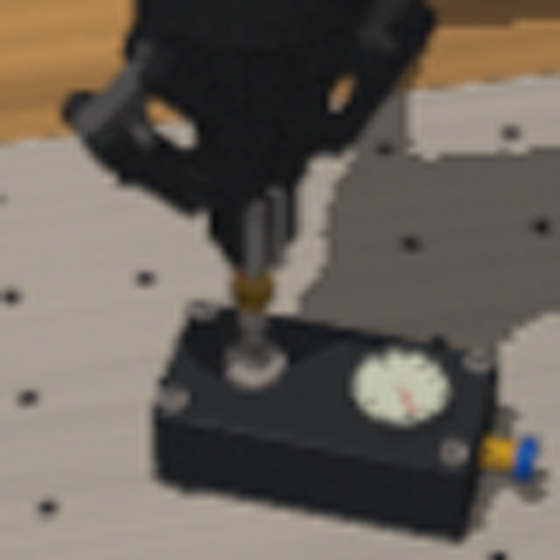

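The nut and pin are riding down with the fingers (nut now at (252,292)). Only spring force so far, so I'll continue in smaller steps.

```bash

python3 -m pendant '[{"xyz":[0,0,0.0002],"rot":[0,0,0],"jaw":-1},{"xyz":[0,0,0.0004],"rot":[0,0,0],"jaw":-1},{"xyz":[0,0,0.0006],"rot":[0,0,0],"jaw":-1},{"xyz":[0,0,0.0007],"rot":[0,0,0],"jaw":-1},{"xyz":[0,0,0.0008],"rot":[0,0,0],"jaw":-1}]' >/dev/null
python3 f.py
```

```text
t 13.73 F [-1.08 -0.29  2.14] Fz [2.3 1.9 1.7 2.6] p [573.7    1.05 125.2 ]
```

```bash

python3 -m pendant '[{"xyz":[0,0,0.0002],"rot":[0,0,0],"jaw":-1},{"xyz":[0,0,0.0004],"rot":[0,0,0],"jaw":-1},{"xyz":[0,0,0.0006],"rot":[0,0,0],"jaw":-1},{"xyz":[0,0,0.0007],"rot":[0,0,0],"jaw":-1},{"xyz":[0,0,0.0008],"rot":[0,0,0],"jaw":-1}]' >/dev/null
python3 f.py
```

```text
t 14.35 F [-0.64  0.01  2.96] Fz [3.  2.8 3.1 3. ] p [573.7    1.04 124.39]
```

```bash

python3 -m pendant '[{"xyz":[0,0,0.0002],"rot":[0,0,0],"jaw":-1},{"xyz":[0,0,0.0004],"rot":[0,0,0],"jaw":-1},{"xyz":[0,0,0.0006],"rot":[0,0,0],"jaw":-1},{"xyz":[0,0,0.0007],"rot":[0,0,0],"jaw":-1},{"xyz":[0,0,0.0008],"rot":[0,0,0],"jaw":-1}]' >/dev/null
python3 f.py
```

```text
t 14.97 F [-1.14  0.21  3.86] Fz [4.1 3.7 3.5 4.1] p [573.7    1.05 123.6 ]
```

```bash

python3 -m pendant '[{"xyz":[0,0,0.0001],"rot":[0,0,0],"jaw":-1},{"xyz":[0,0,0.0002],"rot":[0,0,0],"jaw":-1},{"xyz":[0,0,0.0003],"rot":[0,0,0],"jaw":-1},{"xyz":[0,0,0.0004],"rot":[0,0,0],"jaw":-1},{"xyz":[0,0,0.0005],"rot":[0,0,0],"jaw":-1}]' >/dev/null
python3 f.py
```

```text
t 15.58 F [-1.1  -0.05  4.19] Fz [4.4 3.8 3.7 4.8] p [573.74   1.04 123.22]
```

```bash

python3 -m pendant '[{"xyz":[0,0,0.0001],"rot":[0,0,0],"jaw":-1},{"xyz":[0,0,0.0002],"rot":[0,0,0],"jaw":-1},{"xyz":[0,0,0.0003],"rot":[0,0,0],"jaw":-1},{"xyz":[0,0,0.0004],"rot":[0,0,0],"jaw":-1},{"xyz":[0,0,0.0005],"rot":[0,0,0],"jaw":-1}]' >/dev/null
python3 f.py
```

```text
t 16.2 F [-1.63 -0.18  6.07] Fz [6.2 5.3 6.3 6.4] p [573.75   1.04 122.93]
```

Seat met: the force rises faster now. Going to smaller steps.

```bash

python3 -m pendant '[{"xyz":[0,0,0.0001],"rot":[0,0,0],"jaw":-1},{"xyz":[0,0,0.0002],"rot":[0,0,0],"jaw":-1},{"xyz":[0,0,0.0003],"rot":[0,0,0],"jaw":-1},{"xyz":[0,0,0.0004],"rot":[0,0,0],"jaw":-1},{"xyz":[0,0,0.0005],"rot":[0,0,0],"jaw":-1}]' >/dev/null
python3 f.py
```

```text
t 16.82 F [-2.96 -0.05  7.62] Fz [7.7 7.5 7.3 8. ] p [573.78   1.04 122.71]
```

```bash

python3 -m pendant '[{"xyz":[0,0,0.0002],"rot":[0,0,0],"jaw":-1},{"xyz":[0,0,0.0004],"rot":[0,0,0],"jaw":-1},{"xyz":[0,0,0.0006],"rot":[0,0,0],"jaw":-1},{"xyz":[0,0,0.0007],"rot":[0,0,0],"jaw":-1},{"xyz":[0,0,0.0008],"rot":[0,0,0],"jaw":-1}]' >/dev/null
python3 f.py
```

```text
t 17.43 F [-3.57  0.24  9.61] Fz [9.8 9.2 9.7 9.8] p [573.83   1.04 122.37]
```

```bash

python3 -m pendant '[{"xyz":[0,0,0.0001],"rot":[0,0,0],"jaw":-1},{"xyz":[0,0,0.0002],"rot":[0,0,0],"jaw":-1},{"xyz":[0,0,0.0003],"rot":[0,0,0],"jaw":-1},{"xyz":[0,0,0.0004],"rot":[0,0,0],"jaw":-1},{"xyz":[0,0,0.0005],"rot":[0,0,0],"jaw":-1}]' >/dev/null
python3 f.py; python3 go.py
python3 - <<'E'
from h import *
s=manip.sense(); print(s["tau"].round(2))
cv2.imwrite("pics/s8c.png",cv2.resize(manip.camera("scene")[160:240,240:320],None,fx=7,fy=7,interpolation=2))
E
```

```text
t 18.05 F [-4.1  -0.16 11.  ] Fz [10.9 11.4 10.7 10.9] p [573.84   1.04 122.14]
t 18.05 p [0.5739 0.0011 0.1221] q [  -4.2   20.8  105.7   -0.    53.5 -114.1] yaw 109.84 F [-3.9052 -0.5838 10.9363] T [ 0.0573  0.6629 -0.0123] gap -0.001 zax [ 0.     -0.0001 -1.    ]
[ -0.05 -33.96 -21.47   0.05  -1.24   0.  ]
```

View pics/s8c.png

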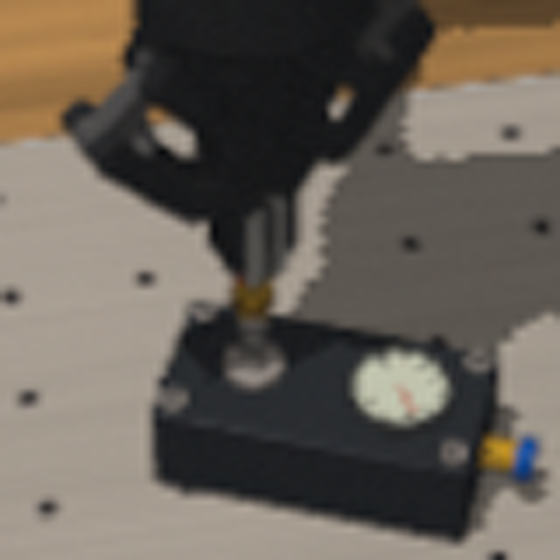

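Fz is about 11 N. A little more, then hold.

```bash

python3 -m pendant '[{"xyz":[0,0,0.0001],"rot":[0,0,0],"jaw":-1},{"xyz":[0,0,0.0002],"rot":[0,0,0],"jaw":-1},{"xyz":[0,0,0.0003],"rot":[0,0,0],"jaw":-1},{"xyz":[0,0,0.0004],"rot":[0,0,0],"jaw":-1},{"xyz":[0,0,0.0005],"rot":[0,0,0],"jaw":-1}]' >/dev/null
python3 f.py
```

```text
t 18.72 F [-4.6   0.53 12.12] Fz [12.1 12.1 12.1 12.2] p [573.87   1.04 121.91]
```

```bash

python3 -m pendant '[{"xyz":[0,0,0.0001],"rot":[0,0,0],"jaw":-1},{"xyz":[0,0,0.0002],"rot":[0,0,0],"jaw":-1},{"xyz":[0,0,0.0002],"rot":[0,0,0],"jaw":-1},{"xyz":[0,0,0.0002],"rot":[0,0,0],"jaw":-1},{"xyz":[0,0,0.0002],"rot":[0,0,0],"jaw":-1}]' >/dev/null
python3 f.py
python3 -m pendant '[{"xyz":[0,0,0],"rot":[0,0,0],"jaw":-1},{"xyz":[0,0,0],"rot":[0,0,0],"jaw":-1},{"xyz":[0,0,0],"rot":[0,0,0],"jaw":-1},{"xyz":[0,0,0],"rot":[0,0,0],"jaw":-1},{"xyz":[0,0,0],"rot":[0,0,0],"jaw":-1}]' >/dev/null
python3 f.py
python3 -m pendant '[{"xyz":[0,0,0],"rot":[0,0,0],"jaw":-1},{"xyz":[0,0,0],"rot":[0,0,0],"jaw":-1},{"xyz":[0,0,0],"rot":[0,0,0],"jaw":-1},{"xyz":[0,0,0],"rot":[0,0,0],"jaw":-1},{"xyz":[0,0,0],"rot":[0,0,0],"jaw":-1}]' >/dev/null
python3 f.py
```

```text
t 19.33 F [-4.65  0.42 13.3 ] Fz [12.9 13.4 13.9 13.1] p [573.88   1.02 121.83]
t 19.95 F [-4.63  0.3  13.12] Fz [13.4 12.8 13.3 13. ] p [573.88   1.02 121.84]
t 20.57 F [-5.05 -0.17 13.05] Fz [12.7 12.9 12.5 14.1] p [573.9    1.03 121.84]
```

Held at about 13.1 N for roughly 1.8 s. Releasing slowly, straight up.

```bash

python3 -m pendant '[{"xyz":[0,0,-0.001],"rot":[0,0,0],"jaw":-1},{"xyz":[0,0,-0.003],"rot":[0,0,0],"jaw":-1},{"xyz":[0,0,-0.006],"rot":[0,0,0],"jaw":-1},{"xyz":[0,0,-0.009],"rot":[0,0,0],"jaw":-1},{"xyz":[0,0,-0.013],"rot":[0,0,0],"jaw":-1}]' 
python3 -m pendant '[{"xyz":[0,0,-0.015],"rot":[0,0,0],"jaw":-1},{"xyz":[0,0,-0.03],"rot":[0,0,0],"jaw":-1},{"xyz":[0,0,-0.045],"rot":[0,0,0],"jaw":-1},{"xyz":[0,0,-0.06],"rot":[0,0,0],"jaw":-1},{"xyz":[0,0,-0.065],"rot":[0,0,0],"jaw":-1}]'
python3 f.py
python3 - <<'E'
from h import *
cv2.imwrite("pics/s9c.png",cv2.resize(manip.camera("scene")[160:240,240:320],None,fx=7,fy=7,interpolation=2))
E
```

```text
clock: 20.98
position: [0.5733, 0.0011, 0.1325]
tcp_rot: [[-0.339, 0.941, -0.001], [0.941, 0.339, 0.0], [0.0, -0.001, -1.0]]
contact_force: [-0.4, -0.9, -0.5]
finger_gap: 0.004
clock: 21.4
position: [0.575, 0.001, 0.2001]
tcp_rot: [[-0.339, 0.941, 0.004], [0.941, 0.339, -0.0], [-0.001, 0.003, -1.0]]
contact_force: [0.5, 0.8, 0.7]
finger_gap: 0.0
t 21.6 F [ 0.43 -0.29  0.14] Fz [ 0.9 -0.3 -0.3  0.2] p [574.13   1.03 198.57]
```

View pics/s9c.png

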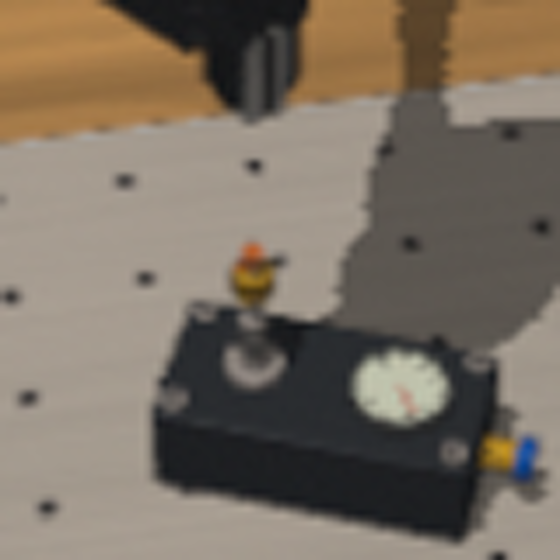

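The pin is back up (tip at (253,252), same as before pressing). The nut is still up at (252,282) and the gripper is well clear. Handing in.

```bash
python3 -c "
from rig import manip
print(manip.job_done())"
```

```text
the job is handed in; nothing more can be done
None
```

The valve was vented and the job handed in at about 21.6 s. No verdict is reported.

- **Nut:** I turned it about 240° counter-clockwise in one grip. The torque then levelled off at 0.23 N·m while the fingers slipped, which indicates the end stop. In the scene image the nut lies within 2 pixels of its fully unscrewed position on the enlarged crop.
- **Press:** With the fingers shut, the tip met its seat after about 6 mm. I held 13.0–13.3 N vertical on average for about 1.8 s. Single readings ran from 12.5 to 14.1 N.
- **After release:** The last picture shows the pin back up and the nut still unscrewed. The gripper is about 70 mm above the tip, and the contact force reads about 0.

Two things disagreed or went unchecked:
- **Force while pressing:** A sideways force of about 5 N, from arm compliance and friction, came with the press, so the total was about 14 N. The measured stiffness on the seat was about 6 N/mm, against the stated 10 N/mm. I went by the wrist force reading.
- **Bystanders:** I did not measure the mouse, screwdriver and clamp again at the end. The gripper only worked low down at the valve, and no force reading suggested it had touched anything else.

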